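# Stack the shredder plates on the keyed hub, tabs alternating

### The arm

A 6-joint arm with a two-finger parallel gripper is mounted at the origin on a cart in front of the work surface, level with it; the furniture and walls round the work are solid. World frame = base frame: x ahead of the robot, y to its left, z up, the work surface at z = 0. Lengths are in mm, angles in rad, forces in N, time in s.
With the tool pointing down it reaches from about 275 to 850 mm from the base axis. Payload 5.2 kg.
Tool frame: the origin (TCP) lies at the very end of the fingers, on their centre line; the grasp point (between the pads) lies 19 mm behind it; z points along the fingers, y is the direction in which the jaws open and shut (so a half turn about z gives the same grasp; the last joint's range is limited). The gripper opens to 85 mm and grips with 20 to 120 N. Pads are 22 mm wide; open, the fingers measure 114 mm over their backs; the gripper's body (76 mm by 85 mm) begins 54 mm behind the grasp point. The pads swing forward as they close: fully open they stand 13 mm farther back than shut.
Start: joints at [1.068, 0.259, 1.535, -0, 1.348, -0.203], TCP at [162.409, 525.479, 231.31] pointing down, gripper open.
Joint ranges: [-3.14, 3.14], [-0.91, 2.08], [0.19, 2.58], [-1.22, 4.36], [0.22, 2.71], [-3.12, 3.12]. Speed limits (rad/s): [2.57, 2.57, 3.14, 3.14, 3.14, 3.14].

### API

Orientations are given as a unit quaternion [x, y, z, w].
In Python, from plant import * gives the robot as it stands.
- The arm moves only by the shell command python3 -m crank 'ROWS' [OPENING]. ROWS is JSON, a list of rows, each an object of numbers: "dx", "dy", "dz": the shift along the tool's x, y, z in cm; "rx", "ry", "rz": the turn, a rotation vector about the tool's x, y, z in degrees. In form: [{"dx": .., "dy": .., "dz": .., "rx": .., "ry": .., "rz": ..}, ...]. A call has 1 to 12 rows; each row is the pose to reach, as a shift and turn from the pose commanded when the call began, along the tool's axes at that moment; what a row does not reach only later rows make up. A row lasts 1/12 s, in which the tool goes at most 41.7 mm and 7.16 degrees, less where a joint would pass 70% of its speed; a pose out of reach is approached as far as the arm can. A call with a gripper value outside its range is refused whole. OPENING is the gripper command: -1 is shut, 1 is fully open, values between are in proportion, set as the call begins (- or left out, the last holds). The fingers move at their own pace and stop on an object; the grip force is fixed at half the most. Time passes only in rows, so rows that repeat a pose let the fingers close. It gives the time, the measured TCP pose, the force and the opening at its end, in the units of the state.
- state(): the state, without advancing time (a new reading comes with each control period).
- get_image(name): name is "scene" or "top" or "wrist"; returns the picture (480x640x3 uint8, red, green, blue); there is no depth.
- camera_params(name): a dict with "mtx" (3x3 intrinsics, pixels), "eye" and "orientation" of the camera in the world. Camera axes: x right, y down, z forward; pixel columns grow to the right and rows downward; lengths in mm; the calibration is good to about 2 mm. A picture is of the moment at which its call begins: read the wrist's pose just before it. camera_params takes no time and is no camera call; for the wrist camera it gives the pose at the moment of the call.
- hand_in(): hands the job in, once; it reports no verdict.
Trained networks look in the newest picture that a camera, given by its name, has taken for a name from the list of things; names that differ only in an ending like _2 or _b are one class to them, and where a whole thing is asked for, a point or a joint stands for the part that bears it (a point fixed in the world has none). Each returns a list of dicts, best first, with "score" (0 to 1); they miss things now and then, are a little off and sometimes report something else, mostly with a low value. They report only what shows in the picture. A call takes as long as a camera call. They do not tell look-alikes from the thing itself.
- trace(name, camera): "region" (480x640 bool, what is visible of it) and "extent" ([centre column, centre row, width, height] in pixels, round what is visible of it).
The state is a dict: "time": time; "joints": joint angles; "joint_vel": joint speeds; "tau": joint torques, N m; "tool_pos": TCP position; "tcp_rot": TCP orientation; "contact_force": force on the tool from outside, world axes, zero at the start; "ft_torque": the same for the moment, N m; "width": finger opening in mm.
Only numpy, scipy, OpenCV 4.12 (cv2) and the standard library are available. Lean on these libraries where they do the work, as an engineer would, in place of code of your own. Each camera call takes 0.05 s, during which the arm holds its last target.

### The job

Finish the disc stack of the vegetable shredder: its keyed hub already carries one toothed disc. Put the smooth-rimmed plate with a tab on the hub first, its tab pointing the opposite way to the tab of the disc below, then the large toothed disc on top of it, its tab on the same side as that of the disc already fitted. Each must sit fully down and flat, and the small toothed disc without a tab is not used.

Things in the scene. Friction and masses are not known exactly. Their poses are not given: they have to be found in the camera images.
- drive_base: fixed round grey motor base, 150 mm across, with a disc like toothed fitted on it (collar top 62 mm above the worktop). Through it stands the steel hub, an upright flat-sided key 26 mm (along x) by 14 mm (y), straight to 100 mm above the worktop, then tapering to a 10 x 5 mm tip at 118 mm. Origin: hub axis at worktop level; z up; x along the fitted disc's tab. A dial sits on its +y side.
- first_tab (a point): middle of the upper face of the tab of the disc already fitted on the base, 70 mm from the hub axis, 45 mm above the worktop
- separator: white plate with SMOOTH round rim, 112 mm across, 5 mm thick, with one tab 26 mm wide reaching 80 mm from the centre. Raised collar in the middle, 56 mm (x) by 44 mm (y), top 22 mm above the underside: grip it across the 44 mm. Hole 35 (x) by 23 mm (y) right through, a loose fit on the hub either way round; the next plate rests on the collar. Origin: centre of underside; x along the tab; z up
- toothed: loose white disc like separator (same collar, hole, tab, sizes and axes; 0.08 to 0.17 kg each) but with 18 TEETH round its 112 mm rim. Not the small toothed disc of 82 mm without a tab that lies on the same worktop. Origin: centre of underside; x along the tab; z up
Mind the look-alikes: they are no part of the job. Leave any black look-alike of the toothed alone.

How it is judged:
By the outcome, as a careful person would: the job done as asked, in the order asked, and still so for the second after the job is handed in, with the robot touching nothing.
It also fails if it takes over 54 s, if anything falls off the work surface, if the arm or the gripper's body presses on something with over 40 N, if the wrist force passes 120 N, or if a joint passes its speed limit or range.

## Working session

There is one attempt and no reset: what is moved stays moved. The work goes in short steps, Python scripts to look and compute and a shell command to move; the robot and the scene stay as the last step left them, time stands still between calls to the robot, and variables do not carry over. Pictures are saved under pics/ and viewed, and the job is handed in when it is done.

```bash
ls; mkdir -p pics; python3 - <<'E'
from plant import *
import cv2
s=state(); print(s)
for n in ["scene","top","wrist"]:
    im=get_image(n); cv2.imwrite(f"pics/{n}0.png",im[:,:,::-1]); p=camera_params(n); print(n,p)
E
```

```text
pics
{'time': 0.0, 'joints': array([ 1.06821041e+00,  2.59379858e-01,  1.53611059e+00, -1.67173824e-05,
        1.34798227e+00, -2.02777246e-01]), 'joint_vel': array([ 6.06797730e-05, -8.81924630e-04,  3.31734003e-04, -6.96582350e-04,
        2.28828160e-03,  1.85622540e-04]), 'tau': array([-1.18006097e-03, -4.46033370e+01, -2.90570015e+01, -2.92635186e-04,
        1.19286269e-02, -2.07323711e-05]), 'tool_pos': array([162.14354411, 524.99606209, 230.44381282]), 'tcp_rot': array([ 1.49341640e-01,  9.88785210e-01, -8.84987049e-04, -3.17052634e-04]), 'contact_force': array([ 0.3331229 , -0.38728843,  0.31685495]), 'ft_torque': array([ 0.02817749, -0.02542004,  0.02175903]), 'width': 85.36515548147274}
scene {'mtx': array([[488.24824019,   0.        , 321.09580132],
       [  0.        , 488.24824019, 244.21005804],
       [  0.        ,   0.        ,   1.        ]]), 'eye': array([-343.85224416, -736.01366281,  757.32311441]), 'orientation': array([ 0.78235377, -0.39164732,  0.21399185, -0.43444498])}
top {'mtx': array([[434.39165457,   0.        , 321.6569387 ],
       [  0.        , 434.39165457, 237.20429575],
       [  0.        ,   0.        ,   1.        ]]), 'eye': array([ 303.86500264,  -46.26350946, 1099.577741  ]), 'orientation': array([-0.69755124,  0.70723712, -0.07994548,  0.08274447])}
wrist {'mtx': array([[420.64343236,   0.        , 320.58820307],
       [  0.        , 420.64343236, 236.48114608],
       [  0.        ,   0.        ,   1.        ]]), 'eye': array([ 81.42137884, 549.4103312 , 373.63028646]), 'orientation': array([0.7935021 , 0.58546581, 0.09799576, 0.13409339])}
```

View pics/top0.png

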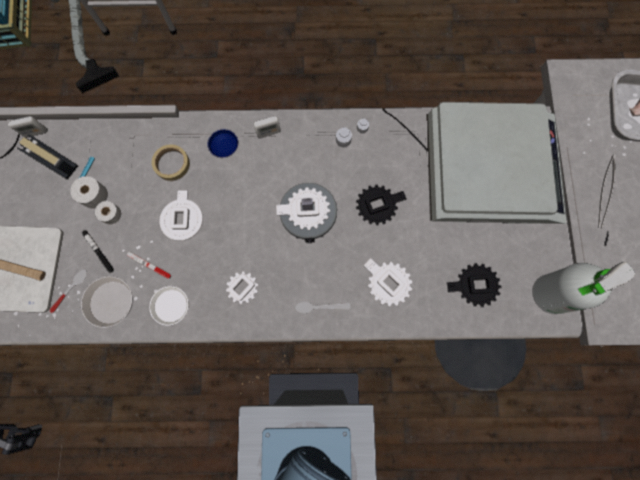

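View pics/scene0.png

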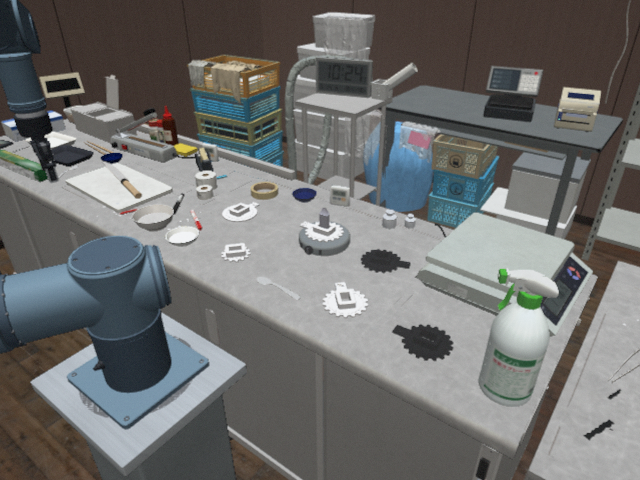

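View pics/wrist0.png

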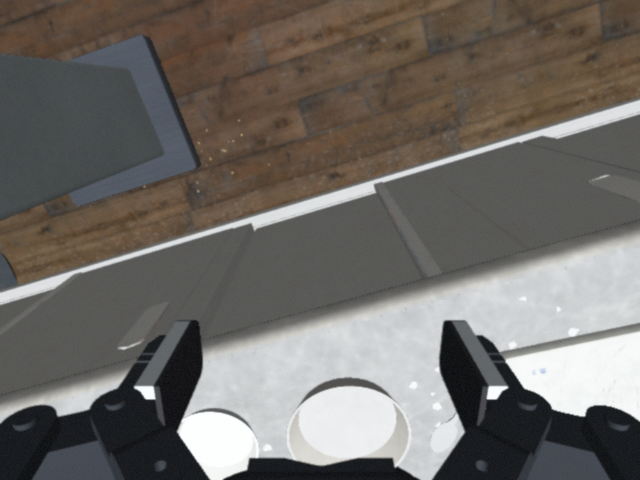

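Candidates in the top picture:
- **Separator:** smooth plate with a tab at (181,218). The white bowl at (168,306) has no tab.
- **Toothed:** white disc with a tab at (389,283). The small toothed disc without a tab is at (242,288). The black look-alikes are at (378,205) and (480,285). 
- **Base:** (308,210), with its tab pointing left.

I'll check these in close crops.

```bash
cat > h.py <<'E'
import numpy as np, cv2
from scipy.spatial.transform import Rotation as R
def ray(p,uv):
    d=np.linalg.inv(p['mtx'])@np.array([uv[0],uv[1],1.]); return R.from_quat(p['orientation']).apply(d)
def unproj(p,uv,z):
    d=ray(p,uv); e=np.array(p['eye']); return e+d*(z-e[2])/d[2]
def proj(p,X):
    X=np.atleast_2d(X); c=R.from_quat(p['orientation']).inv().apply(X-p['eye'])
    q=c@p['mtx'].T; return q[:,:2]/q[:,2:]
E
python3 - <<'E'
from plant import *
from h import *
im=cv2.imread('pics/top0.png')
a=[cv2.resize(im[y-38:y+38,x-38:x+38],(390,390),interpolation=cv2.INTER_CUBIC) for x,y in((181,218),(389,283))]
cv2.imwrite('pics/crop0.png',np.hstack(a))
a=[cv2.resize(im[y-38:y+38,x-38:x+38],(390,390),interpolation=cv2.INTER_CUBIC) for x,y in((242,288),(308,210))]
cv2.imwrite('pics/crop1.png',np.hstack(a))
get_image("top"); p=camera_params("top")
for n in("separator","toothed","drive_base","first_tab"):
    for d in trace(n,"top")[:5]:
        m=d['region']; ys,xs=np.nonzero(m); print(n,round(d['score'],2),np.round(d['extent'],1),m.sum(),np.round(unproj(p,(xs.mean(),ys.mean()),5),1))
        np.save(f"pics/m_{n}_{int(d['extent'][0])}.npy",m)
print(state()['time'])
E
```

```text
separator 0.62 [181.2 216.2  40.   47.6] 1436 [617.7 324.8   5. ]
toothed 0.88 [472.6 285.1  53.9  44.5] 1466 [ 432.3 -430.     5. ]
toothed 0.86 [387.4 280.6  45.1  48.6] 1327 [ 440.6 -209.8    5. ]
toothed 0.65 [381.6 205.8  54.5  41.1] 1302 [ 649.6 -193.8    5. ]
drive_base 0.96 [304.6 212.   59.7  64.2] 2673 [631.6  -6.6   5. ]
first_tab 0.74 [305.4 212.9  59.1  53.7] 2625 [630.7  -7.    5. ]
0.4
```

View pics/crop0.png

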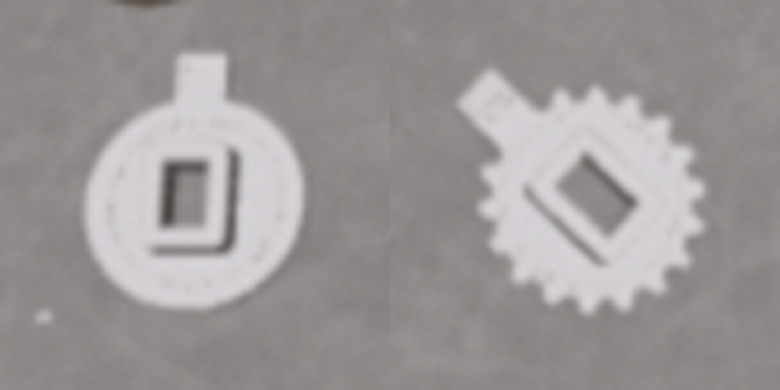

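View pics/crop1.png

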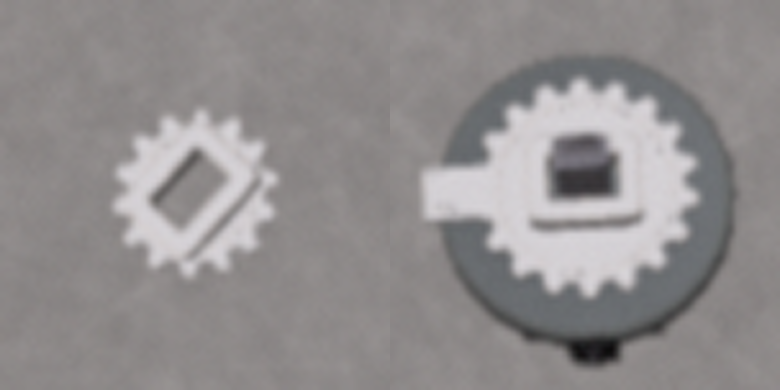

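Crops confirm the choices: a smooth rim with a tab on the left, and a large disc of 18 teeth with a tab on the right. Now I'll fit their poses.

```bash
cat > fit.py <<'E'
from h import *
from scipy.optimize import minimize
def outline(teeth,r=56,n=720):
    t=np.linspace(0,2*np.pi,n,endpoint=False); rr=np.full(n,float(r))
    P=np.c_[rr*np.cos(t),rr*np.sin(t)]
    T=np.array([[40,-13],[80,-13],[80,13],[40,13]],float)
    return P,T
def rect(a,b): return np.array([[a,-b],[a,b],[-a,b],[-a,-b]],float)/2
S=8
def render(p,x,y,th,z0,r,box,hub=False):
    c,s=np.cos(th),np.sin(th); Rm=np.array([[c,-s],[s,c]])
    x0,y0,x1,y1=box; im=np.zeros(((y1-y0)*S,(x1-x0)*S),np.float32)
    def fill(q,z,v):
        w=np.c_[q@Rm.T+[x,y],np.full(len(q),z)]; u=(proj(p,w)-[x0,y0]+.5)*S
        cv2.fillPoly(im,[np.round(u*16).astype(np.int32)],v,shift=4)
    P,T=outline(0,r)
    fill(P,z0,1);fill(T,z0,1);fill(P,z0+5,1); fill(T,z0+5,1)
    fill(rect(56,44),z0+22,1)
    if not hub: fill(rect(35,23),z0+22,0.3)
    m=cv2.resize(im,(x1-x0,y1-y0),interpolation=cv2.INTER_AREA)
    return cv2.GaussianBlur(m,(0,0),.8)
def fit(p,im,g,z0,r,hub=False,lo=None,hw=38):
    u=proj(p,[g[0],g[1],z0+5])[0].astype(int); box=(max(u[0]-hw,0),max(u[1]-hw,0),min(u[0]+hw,640),min(u[1]+hw,480))
    I=im[box[1]:box[3],box[0]:box[2]].astype(np.float32).min(2)
    lo=np.median(I) if lo is None else lo
    I=np.clip((I-lo)/(np.percentile(I,95)-lo),0,1)
    best=None
    f=lambda v:np.mean((render(p,v[0],v[1],v[2],z0,v[3],box,hub)-I)**2)
    for dth in (0,.2,-.2):
        o=minimize(f,[g[0],g[1],g[2]+dth,r],method='Nelder-Mead',options=dict(initial_simplex=np.array([[g[0],g[1],g[2]+dth,r],[g[0]+6,g[1],g[2]+dth,r],[g[0],g[1]+6,g[2]+dth,r],[g[0],g[1],g[2]+dth+.15,r],[g[0],g[1],g[2]+dth,r-3]]),maxiter=250))
        if best is None or o.fun<best.fun: best=o
    m=render(p,*best.x[:3],z0,best.x[3],box,hub)
    return best.x,best.fun,np.hstack([I,m,abs(I-m)])
E
python3 - <<'E'
from plant import *
from fit import *
im=cv2.imread('pics/top0.png'); p=camera_params("top")
out=[]
for n,g,z,r,hub,lo in (("sep",(612,325,0),0,56,False,None),("too",(435,-213,.8),0,53,False,None),("base",(635,-9,1.57),40,53,True,140)):
    x,f,v=fit(p,im,g,z,r,hub,lo); print(n,np.round(x[:2],1),np.degrees(x[2]).round(1),x[3].round(1),f)
    out.append(cv2.resize(v,(600,200)))
cv2.imwrite('pics/fit0.png',(np.vstack(out)*255))
E
```

```text
sep [616.1 326.6] 0.8 55.0 0.017381256446242332
too [ 439.1 -214.7] 44.6 51.6 0.01408830750733614
base [629.5  -9.1] 91.9 50.4 0.045273974537849426[ WARN:0@5.785] global loadsave.cpp:1063 imwrite_ Unsupported depth image for selected encoder is fallbacked to CV_8U.
```

View pics/fit0.png

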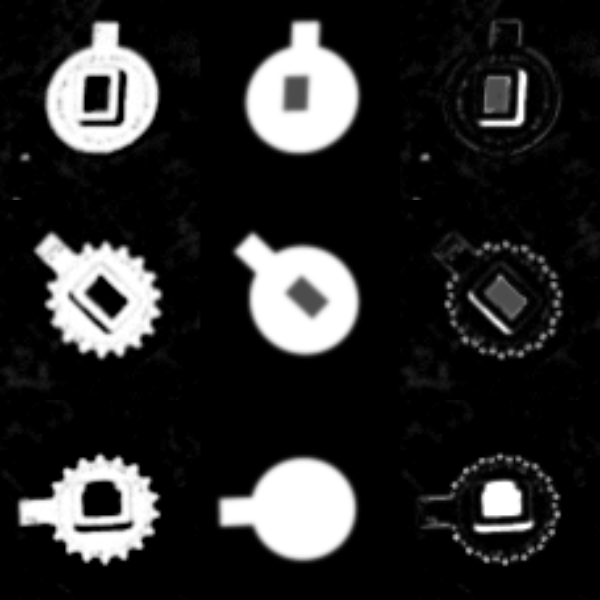

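```bash
cat >> h.py <<'E'
def go(s,x,y,z,jaw,ref=None):
    """rows values: shift in tool axes cm, rz deg; jaw = world deg of tool y"""
    Q=R.from_quat(s['tcp_rot']); M=Q.as_matrix()
    cur=np.degrees(np.arctan2(M[1,1],M[0,1]))
    dth=(jaw-cur+180)%360-180
    d=Q.inv().apply(np.array([x,y,z])-s['tool_pos'])/10
    # re-level: target rot
    j=np.radians(cur+dth); Y=np.array([np.cos(j),np.sin(j),0]);Z=np.array([0,0,-1.]);X=np.cross(Y,Z)
    rv=(Q.inv()*R.from_matrix(np.c_[X,Y,Z])).as_rotvec(degrees=True)
    print("t %.2f pos %s jaw %.1f | dxyz cm %s rv %s | F %s w %.1f"%(s['time'],np.round(s['tool_pos'],1),cur,np.round(d,2),np.round(rv,1),np.round(s['contact_force'],1),s['width']))
E
python3 - <<'E'
from plant import *
from h import *
go(state(),616,326.6,120,90.8)
E
```

```text
t 0.40 pos [162.4 525.4 231.2] jaw 72.8 | dxyz cm [-49.21  -5.6   11.12] rv [ -0.  -0. -18.] | F [0.1 0.1 0.9] w 85.3
```

```bash
python3 -m crank '[{"dx":-4,"dy":-0.4,"dz":0.5,"rz":-2},{"dx":-8,"dy":-0.9,"dz":1,"rz":-4},{"dx":-12,"dy":-1.3,"dz":2,"rz":-6},{"dx":-16,"dy":-1.8,"dz":3,"rz":-8},{"dx":-20,"dy":-2.3,"dz":4,"rz":-10},{"dx":-24,"dy":-2.7,"dz":5,"rz":-12},{"dx":-28,"dy":-3.2,"dz":6,"rz":-14},{"dx":-32,"dy":-3.6,"dz":7,"rz":-16},{"dx":-36,"dy":-4.1,"dz":8,"rz":-18},{"dx":-40,"dy":-4.6,"dz":9,"rz":-18},{"dx":-43.5,"dy":-5,"dz":10,"rz":-18},{"dx":-46.5,"dy":-5.3,"dz":10.6,"rz":-18}]' 1 && python3 -m crank '[{"dx":-1.5,"dy":-0.8},{"dx":-2.6,"dy":-0.9},{"dx":-2.6,"dy":-0.9}]'; python3 - <<'E'
from plant import *
from h import *
s=state(); p=camera_params("wrist"); im=get_image("wrist"); cv2.imwrite("pics/w1.png",im[:,:,::-1])
print(p['eye'],p['orientation'])
go(s,616,326.6,120,90.8)
E
```

```text
[ 81.50443072 549.56219822 374.12962936] [0.79354177 0.58538038 0.09850525 0.13385807]
t 0.40 pos [162.4 525.4 231.2] jaw 72.8 | dxyz cm [-49.21  -5.6   11.12] rv [ -0.  -0. -18.] | F [0.1 0.1 0.9] w 85.3$[0]: bad value
```

View pics/w1.png

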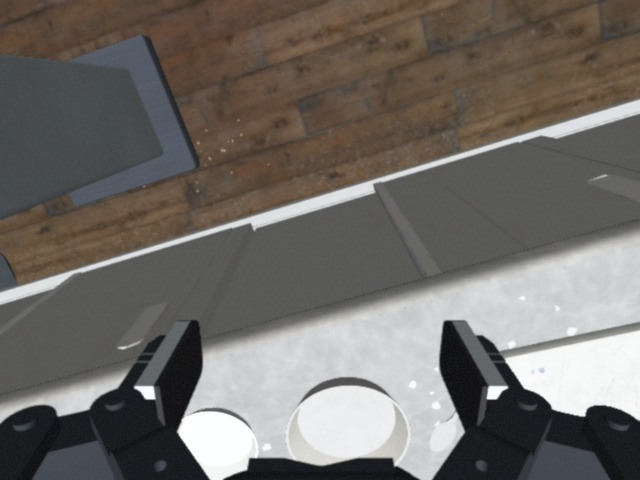

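The call was refused because every row needs all six numbers. Nothing moved.

```bash
python3 -m crank '[{"dx":-4,"dy":-0.4,"dz":0.5,"rx":0,"ry":0,"rz":-2},{"dx":-8,"dy":-0.9,"dz":1,"rx":0,"ry":0,"rz":-4},{"dx":-12,"dy":-1.3,"dz":2,"rx":0,"ry":0,"rz":-6},{"dx":-16,"dy":-1.8,"dz":3,"rx":0,"ry":0,"rz":-8},{"dx":-20,"dy":-2.3,"dz":4,"rx":0,"ry":0,"rz":-10},{"dx":-24,"dy":-2.7,"dz":5,"rx":0,"ry":0,"rz":-12},{"dx":-28,"dy":-3.2,"dz":6,"rx":0,"ry":0,"rz":-14},{"dx":-32,"dy":-3.6,"dz":7,"rx":0,"ry":0,"rz":-16},{"dx":-36,"dy":-4.1,"dz":8,"rx":0,"ry":0,"rz":-18},{"dx":-40,"dy":-4.6,"dz":9,"rx":0,"ry":0,"rz":-18},{"dx":-43.5,"dy":-5,"dz":10,"rx":0,"ry":0,"rz":-18},{"dx":-46.5,"dy":-5.3,"dz":10.6,"rx":0,"ry":0,"rz":-18}]' 1; python3 - <<'E'
from plant import *
from h import *
s=state(); p=camera_params("wrist"); im=get_image("wrist"); cv2.imwrite("pics/w2.png",im[:,:,::-1])
go(s,616,326.6,120,90.8)
E
```

```text
time: 1.45
tool_pos: [593.0, 335.6, 123.8]
tcp_rot: [-0.006, 1.0, -0.0, -0.0]
contact_force: [0.1, 0.4, 0.4]
width: 85.2
t 1.45 pos [593.  335.6 123.8] jaw 90.7 | dxyz cm [-2.29 -0.93  0.38] rv [-0.  -0.1 -0.1] | F [0.1 0.4 0.4] w 85.2
```

View pics/w2.png

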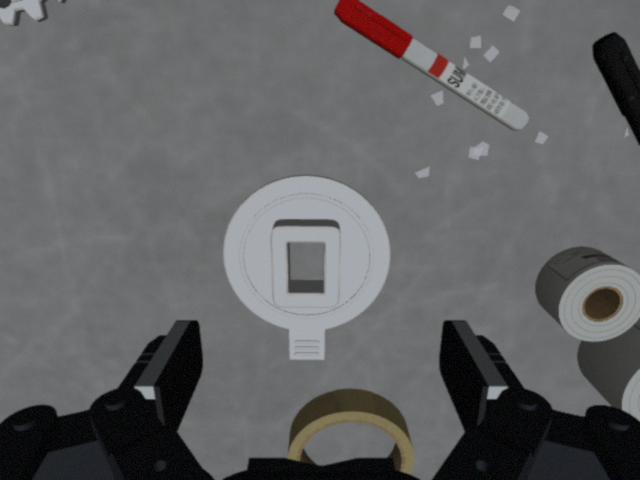

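The wrist picture shows the separator at (306,252) with its tab pointing down the image (+x). I'll measure it with this camera as a cross-check.

```bash
python3 - <<'E'
from plant import *
from fit import *
s=state(); p=camera_params("wrist"); im=cv2.imread("pics/w2.png")
x,f,v=fit(p,im,(616,326.6,0.014),0,56,hw=110); print(np.round(x,2),np.degrees(x[2]),f)
cv2.imwrite('pics/fit1.png',np.uint8(v*255))
go(s,x[0],x[1],60,np.degrees(x[2])+90)
E
```

```text
[619.49 322.04   0.    55.2 ] 0.1479386107157579 0.019078904762864113
t 1.50 pos [597.8 332.6 122.6] jaw 90.6 | dxyz cm [-2.15 -1.06  6.26] rv [-0.1  0.1  0.4] | F [ 2.8 -1.  -0.2] w 85.6
```

View pics/fit1.png

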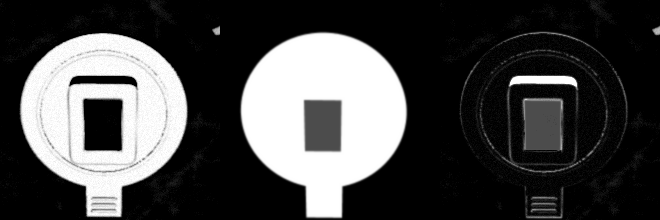

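The arm was still settling, so the camera pose moved about 5 mm after the picture. I'll let it settle and measure again from closer.

```bash
python3 -m crank '[{"dx":-1.2,"dy":-0.6,"dz":1,"rx":0,"ry":0,"rz":0},{"dx":-2.2,"dy":-1.0,"dz":2,"rx":0,"ry":0,"rz":0},{"dx":-2.5,"dy":-1.1,"dz":3,"rx":0,"ry":0,"rz":0},{"dx":-2.5,"dy":-1.1,"dz":3,"rx":0,"ry":0,"rz":0},{"dx":-2.5,"dy":-1.1,"dz":3,"rx":0,"ry":0,"rz":0},{"dx":-2.5,"dy":-1.1,"dz":3,"rx":0,"ry":0,"rz":0}]' ; python3 - <<'E'
from plant import *
from fit import *
s=state(); p=camera_params("wrist"); im=get_image("wrist")[:,:,::-1].copy(); cv2.imwrite("pics/w3.png",im)
s2=state(); print(s2['tool_pos']-s['tool_pos'])
x,f,v=fit(p,im,(615.5,326,0.014),0,56,hw=130); print(np.round(x,2),np.degrees(x[2]),f)
go(s2,x[0],x[1],8,np.degrees(x[2])+90)
E
```

```text
time: 2.0
tool_pos: [615.2, 327.8, 95.5]
tcp_rot: [-0.008, 1.0, 0.0, -0.0]
contact_force: [0.7, -0.4, -0.2]
width: 85.3
[0.31267343 0.06813973 0.52092758]
[614.71 325.25   0.    55.53] 0.2560420038879542 0.015451331622898579
t 2.05 pos [615.5 327.8  96. ] jaw 90.9 | dxyz cm [ 0.09 -0.26  8.8 ] rv [0.  0.  0.6] | F [-0.4 -0.  -0.3] w 85.4
```

View pics/w3.png

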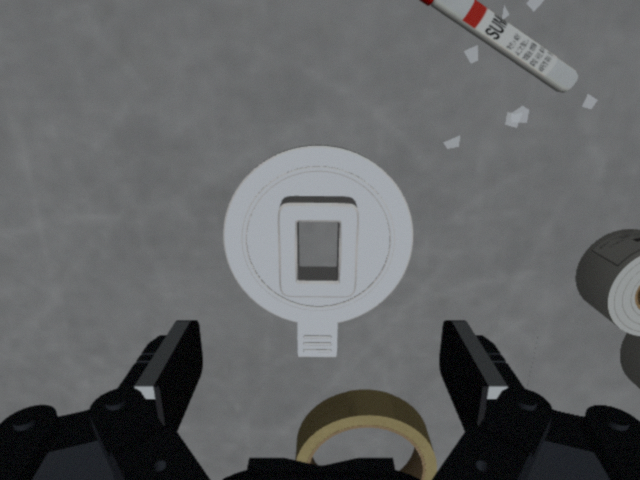

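The separator is at (614.7, 325.3) from the wrist and (616.1, 326.6) from the top, which agrees within the calibration. Now I'll go down to TCP z≈6 and grip.

```bash
python3 -m crank '[{"dx":0.05,"dy":-0.2,"dz":2,"rx":0,"ry":0,"rz":0.5},{"dx":0.05,"dy":-0.2,"dz":4,"rx":0,"ry":0,"rz":0.5},{"dx":0.05,"dy":-0.2,"dz":5.5,"rx":0,"ry":0,"rz":0.5},{"dx":0.05,"dy":-0.2,"dz":7,"rx":0,"ry":0,"rz":0.5},{"dx":0.05,"dy":-0.2,"dz":8,"rx":0,"ry":0,"rz":0.5},{"dx":0.05,"dy":-0.2,"dz":8.7,"rx":0,"ry":0,"rz":0.5},{"dx":0.05,"dy":-0.2,"dz":9,"rx":0,"ry":0,"rz":0.5},{"dx":0.05,"dy":-0.2,"dz":9,"rx":0,"ry":0,"rz":0.5},{"dx":0.05,"dy":-0.2,"dz":9,"rx":0,"ry":0,"rz":0.5}]' && python3 -m crank '[{"dx":0,"dy":0,"dz":0,"rx":0,"ry":0,"rz":0},{"dx":0,"dy":0,"dz":0,"rx":0,"ry":0,"rz":0},{"dx":0,"dy":0,"dz":0,"rx":0,"ry":0,"rz":0},{"dx":0,"dy":0,"dz":0,"rx":0,"ry":0,"rz":0},{"dx":0,"dy":0,"dz":0,"rx":0,"ry":0,"rz":0},{"dx":0,"dy":0,"dz":0,"rx":0,"ry":0,"rz":0}]' -1;  python3 - <<'E'
from plant import *
from h import *
s=state(); im=get_image("wrist")[:,:,::-1]; cv2.imwrite("pics/w4.png",im)
go(s,615,325.5,150,90.3)
E
```

```text
time: 2.8
tool_pos: [616.2, 325.2, 6.1]
tcp_rot: [-0.003, 1.0, 0.0, 0.001]
contact_force: [0.0, -0.2, 0.7]
width: 85.7
time: 3.3
tool_pos: [616.4, 325.0, 6.3]
tcp_rot: [-0.003, 1.0, 0.0, 0.001]
contact_force: [-0.1, 0.7, 5.3]
width: 42.1
t 3.30 pos [616.4 325.    6.3] jaw 90.3 | dxyz cm [  0.11   0.05 -14.37] rv [0.  0.1 0. ] | F [-0.1  0.7  5.3] w 42.1
```

View pics/w4.png

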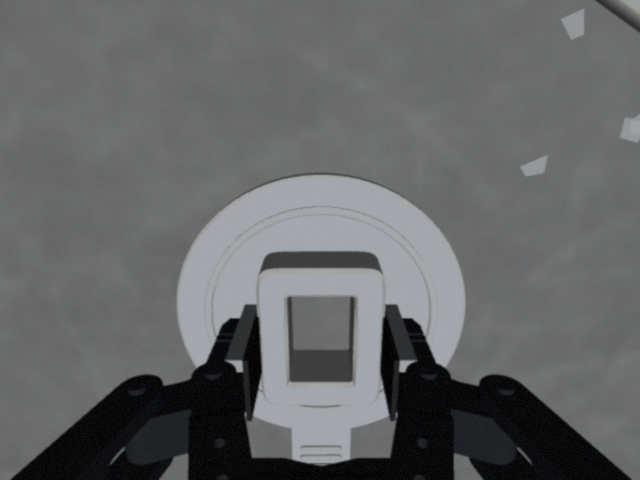

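Gripped at 42 mm around the 44 mm collar, with the pads on its sides at (250,360) and (392,360). Lifting.

```bash
python3 -m crank '[{"dx":0,"dy":0,"dz":-0.5,"rx":0,"ry":0,"rz":0},{"dx":0,"dy":0,"dz":-1.5,"rx":0,"ry":0,"rz":0},{"dx":0,"dy":0,"dz":-3.5,"rx":0,"ry":0,"rz":0},{"dx":0,"dy":0,"dz":-6,"rx":0,"ry":0,"rz":0},{"dx":0,"dy":0,"dz":-9,"rx":0,"ry":0,"rz":0},{"dx":0,"dy":0,"dz":-12,"rx":0,"ry":0,"rz":0},{"dx":0,"dy":0,"dz":-14.5,"rx":0,"ry":0,"rz":0},{"dx":0,"dy":0,"dz":-16,"rx":0,"ry":0,"rz":0},{"dx":0,"dy":0,"dz":-16,"rx":0,"ry":0,"rz":0},{"dx":0,"dy":0,"dz":-16,"rx":0,"ry":0,"rz":0}]';  python3 - <<'E'
from plant import *
from h import *
s=state(); im=get_image("wrist")[:,:,::-1]; cv2.imwrite("pics/w5.png",im)
go(s,628.5,-10,165,1.9)
E
```

```text
time: 4.18
tool_pos: [615.9, 325.0, 166.2]
tcp_rot: [-0.003, 1.0, 0.0, 0.001]
contact_force: [0.0, -0.1, -1.8]
width: 42.6
t 4.18 pos [615.9 325.  166.2] jaw 90.3 | dxyz cm [ -1.07 -33.5    0.11] rv [ 0.1  0.1 88.4] | F [ 0.  -0.1 -1.8] w 42.6
```

View pics/w5.png

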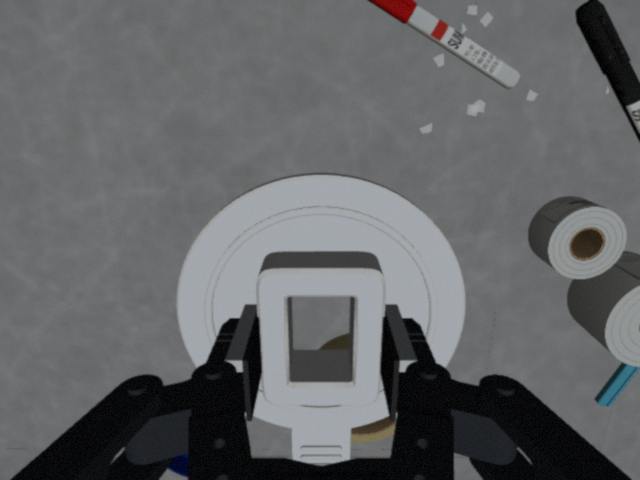

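The plate is held level and unchanged in the grip. Now I'll swing over the base with a turn of +88° about tool z.

```bash
python3 -m crank '[{"dx":0,"dy":-1,"dz":0,"rx":0,"ry":0,"rz":3},{"dx":0,"dy":-3,"dz":0,"rx":0,"ry":0,"rz":9},{"dx":0,"dy":-6,"dz":0,"rx":0,"ry":0,"rz":16},{"dx":-0.2,"dy":-9,"dz":0,"rx":0,"ry":0,"rz":23},{"dx":-0.4,"dy":-12,"dz":0,"rx":0,"ry":0,"rz":30},{"dx":-0.5,"dy":-15,"dz":0,"rx":0,"ry":0,"rz":37},{"dx":-0.6,"dy":-18,"dz":0,"rx":0,"ry":0,"rz":44},{"dx":-0.7,"dy":-21,"dz":0,"rx":0,"ry":0,"rz":51},{"dx":-0.8,"dy":-24,"dz":0,"rx":0,"ry":0,"rz":58},{"dx":-0.9,"dy":-27,"dz":0,"rx":0,"ry":0,"rz":65},{"dx":-1,"dy":-29.5,"dz":0,"rx":0,"ry":0,"rz":71},{"dx":-1.1,"dy":-31,"dz":0,"rx":0,"ry":0,"rz":76}]';  python3 - <<'E'
from plant import *
from h import *
go(state(),628.5,-10,165,1.9)
E
```

```text
time: 5.23
tool_pos: [627.0, 12.0, 162.7]
tcp_rot: [0.616, 0.787, -0.002, -0.002]
contact_force: [0.4, 0.9, -1.2]
width: 42.0
t 5.23 pos [627.   12.  162.7] jaw 13.9 | dxyz cm [-2.18 -0.39 -0.23] rv [-0.3 -0.  12. ] | F [ 0.4  0.9 -1.2] w 42.0
```

```bash
python3 -m crank '[{"dx":-1.2,"dy":-0.3,"dz":0,"rx":0,"ry":0,"rz":5},{"dx":-2.1,"dy":-0.45,"dz":0,"rx":0,"ry":0,"rz":9},{"dx":-2.4,"dy":-0.45,"dz":0,"rx":0,"ry":0,"rz":12},{"dx":-2.4,"dy":-0.45,"dz":0,"rx":0,"ry":0,"rz":12.2},{"dx":-2.4,"dy":-0.45,"dz":0,"rx":0,"ry":0,"rz":12.2},{"dx":-2.4,"dy":-0.45,"dz":0,"rx":0,"ry":0,"rz":12.2},{"dx":-2.4,"dy":-0.45,"dz":0,"rx":0,"ry":0,"rz":12.2}]';  python3 - <<'E'
from plant import *
from h import *
s=state();print(camera_params("wrist")); im=get_image("wrist")[:,:,::-1]; cv2.imwrite("pics/w6.png",im)
im=get_image("top")[:,:,::-1]; cv2.imwrite("pics/top1.png",cv2.resize(im[150:270,230:390],(640,480)))
go(s,628.5,-10,165,1.9)
E
```

```text
time: 5.82
tool_pos: [629.6, -8.8, 164.6]
tcp_rot: [0.693, 0.721, -0.0, -0.001]
contact_force: [0.3, -1.0, -1.6]
width: 42.7
{'mtx': array([[420.64343236,   0.        , 320.58820307],
       [  0.        , 420.64343236, 236.48114608],
       [  0.        ,   0.        ,   1.        ]]), 'eye': array([626.46342064,  74.83317477, 307.53551293]), 'orientation': array([0.98592814, 0.01927807, 0.00254413, 0.16603488])}
t 5.82 pos [629.6  -8.8 164.6] jaw 2.2 | dxyz cm [-0.11 -0.11 -0.04] rv [-0.1 -0.   0.3] | F [ 0.3 -1.  -1.6] w 42.7
```

View pics/w6.png

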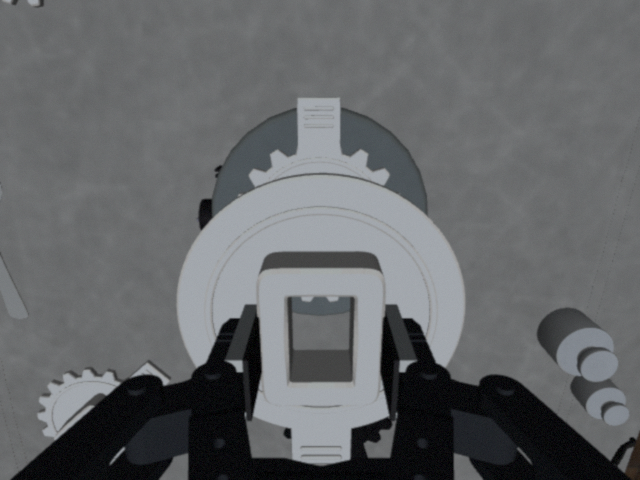

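View pics/top1.png

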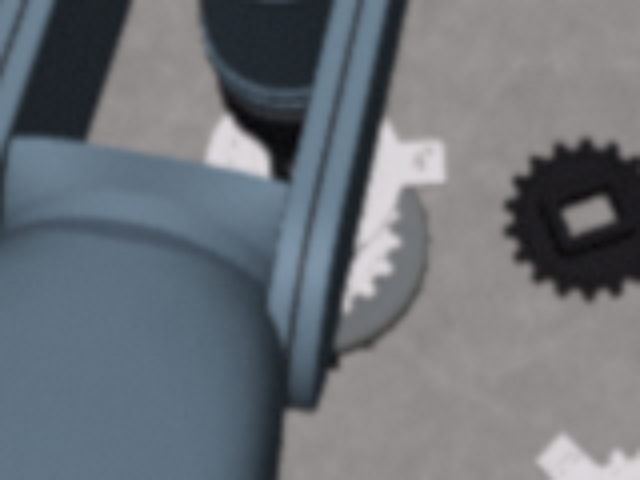

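```bash
python3 - <<'E'
from plant import *
from h import *
p=camera_params("wrist"); s=state(); print(s['tool_pos'])
a=unproj(p,(297.5,98),45);b=unproj(p,(341,98),45);c=unproj(p,(297.5,140),45);print("tab end",a.round(1),b.round(1),np.linalg.norm(a-b).round(1),c.round(1))
m=(a+b)/2; dirn=np.array([-(b-a)[1],(b-a)[0]]); print(m.round(1),np.degrees(np.arctan2(*((a-b)[:2][::-1]))))
t=np.radians(91.9); print("hub from tab", (m[:2]-80*np.array([np.cos(t),np.sin(t)])).round(1))
zt=s['tool_pos'][2]-6.3+22
q=[unproj(p,u,zt) for u in ((287,296),(356,296),(353,382),(290,382))]
# outer collar
o=[unproj(p,u,zt) for u in ((257,268),(386,268),(383,405),(262,405))]
print("hole",np.round(q,1).tolist(),np.mean(q,0).round(1)); print("coll",np.round(o,1).tolist(),np.mean(o,0).round(1))
l=unproj(p,(177,303),zt-17)
r=unproj(p,(465,303),zt-17);tp=unproj(p,(321,174),zt-17); print("rim",l,r,tp)
E
```

```text
[629.83980747  -8.83809862 165.03625282]
tab end [613.   70.1  45. ] [638.8  71.1  45. ] 25.8 [613.5  45.6  45. ]
[625.9  70.6  45. ] -177.79273202495423
hub from tab [628.5  -9.4]
hole [[617.8, 9.0, 180.7], [641.0, 10.0, 180.7], [642.2, -24.9, 180.7], [619.3, -25.8, 180.7]] [630.1  -7.9 180.7]
coll [[607.8, 18.9, 180.7], [650.2, 20.6, 180.7], [654.0, -34.7, 180.7], [609.0, -36.5, 180.7]] [630.3  -7.9 180.7]
rim [574.4069487   -4.36648325 163.73625282] [ 6.84939214e+02 -7.72028338e-02  1.63736253e+02] [627.74735149  47.61434767 163.73625282]
```

The checks hold: the tab is 25.8 mm wide and the hole 23.1 × 34.9 mm. The hub is at about (628.6, -9.6) and the plate at about (630.0, -8.1). I'll correct by (-1.4, -1.5) mm and lower in stages.

```bash
python3 -m crank '[{"dx":-0.15,"dy":-0.14,"dz":0.5,"rx":0,"ry":0,"rz":0.2},{"dx":-0.15,"dy":-0.14,"dz":1.5,"rx":0,"ry":0,"rz":0.2},{"dx":-0.15,"dy":-0.14,"dz":2.5,"rx":0,"ry":0,"rz":0.2},{"dx":-0.15,"dy":-0.14,"dz":3.5,"rx":0,"ry":0,"rz":0.2},{"dx":-0.15,"dy":-0.14,"dz":4.5,"rx":0,"ry":0,"rz":0.2},{"dx":-0.15,"dy":-0.14,"dz":5.3,"rx":0,"ry":0,"rz":0.2},{"dx":-0.15,"dy":-0.14,"dz":6,"rx":0,"ry":0,"rz":0.2},{"dx":-0.15,"dy":-0.14,"dz":6.5,"rx":0,"ry":0,"rz":0.2},{"dx":-0.15,"dy":-0.14,"dz":6.5,"rx":0,"ry":0,"rz":0.2}]';  python3 - <<'E'
from plant import *
from h import *
s=state(); im=get_image("wrist")[:,:,::-1]; cv2.imwrite("pics/w7.png",im)
go(s,628.5,-10,68.3,1.9); print(s['ft_torque'])
E
```

```text
time: 6.67
tool_pos: [627.9, -10.9, 98.7]
tcp_rot: [0.695, 0.719, -0.001, -0.001]
contact_force: [0.5, -0.2, -1.7]
width: 42.4
t 6.67 pos [627.9 -10.9  98.7] jaw 1.9 | dxyz cm [0.08 0.07 3.04] rv [-0.1 -0.   0. ] | F [ 0.5 -0.2 -1.7] w 42.4
[ 0.0038718  -0.00131668  0.03346114]
```

View pics/w7.png

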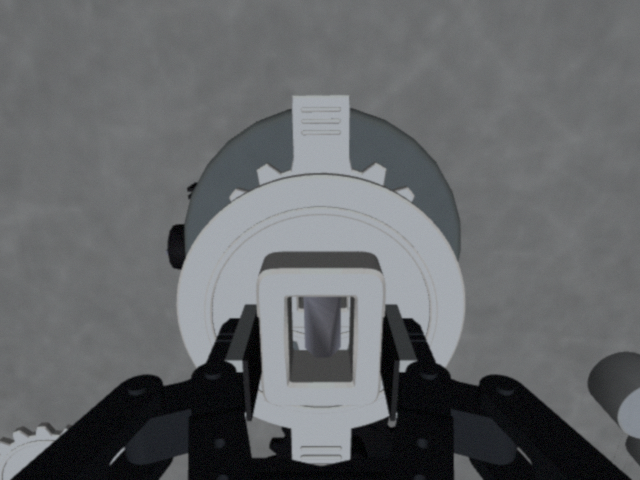

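The hub shows inside the hole, centred at (322,325), with no load. I'll continue down to seat it.

```bash
python3 -m crank '[{"dx":0,"dy":0,"dz":0.6,"rx":0,"ry":0,"rz":0},{"dx":0,"dy":0,"dz":1.2,"rx":0,"ry":0,"rz":0},{"dx":0,"dy":0,"dz":1.8,"rx":0,"ry":0,"rz":0},{"dx":0,"dy":0,"dz":2.3,"rx":0,"ry":0,"rz":0},{"dx":0,"dy":0,"dz":2.6,"rx":0,"ry":0,"rz":0},{"dx":0,"dy":0,"dz":2.85,"rx":0,"ry":0,"rz":0},{"dx":0,"dy":0,"dz":2.95,"rx":0,"ry":0,"rz":0},{"dx":0,"dy":0,"dz":3.0,"rx":0,"ry":0,"rz":0},{"dx":0,"dy":0,"dz":3.0,"rx":0,"ry":0,"rz":0}]'
```

```text
time: 7.47
tool_pos: [628.8, -11.0, 70.4]
tcp_rot: [0.695, 0.719, 0.0, 0.0]
contact_force: [0.0, -0.9, -1.4]
width: 42.6
```

```bash
python3 -m crank '[{"dx":0,"dy":0,"dz":0.1,"rx":0,"ry":0,"rz":0},{"dx":0,"dy":0,"dz":0.2,"rx":0,"ry":0,"rz":0},{"dx":0,"dy":0,"dz":0.25,"rx":0,"ry":0,"rz":0},{"dx":0,"dy":0,"dz":0.25,"rx":0,"ry":0,"rz":0}]'
```

```text
time: 7.8
tool_pos: [628.8, -11.0, 68.2]
tcp_rot: [0.695, 0.719, 0.0, 0.0]
contact_force: [-0.7, 0.3, 1.0]
width: 42.6
```

```bash
python3 -m crank '[{"dx":0,"dy":0,"dz":0,"rx":0,"ry":0,"rz":0},{"dx":0,"dy":0,"dz":0,"rx":0,"ry":0,"rz":0},{"dx":0,"dy":0,"dz":0,"rx":0,"ry":0,"rz":0},{"dx":0,"dy":0,"dz":0,"rx":0,"ry":0,"rz":0}]' 0.7 && python3 -m crank '[{"dx":0,"dy":0,"dz":-1,"rx":0,"ry":0,"rz":0},{"dx":0,"dy":0,"dz":-3,"rx":0,"ry":0,"rz":0},{"dx":0,"dy":0,"dz":-6,"rx":0,"ry":0,"rz":0},{"dx":0,"dy":0,"dz":-9,"rx":0,"ry":0,"rz":0},{"dx":0,"dy":0,"dz":-11,"rx":0,"ry":0,"rz":0},{"dx":0,"dy":0,"dz":-12,"rx":0,"ry":0,"rz":0},{"dx":0,"dy":0,"dz":-12,"rx":0,"ry":0,"rz":0}]';  python3 - <<'E'
from plant import *
from h import *
s=state(); im=get_image("wrist")[:,:,::-1]; cv2.imwrite("pics/w8.png",im)
go(s,439,-214.7,150,134.6);go(s,439,-214.7,150,-45.4); print(s['joints'].round(2))
im=get_image("scene")[:,:,::-1]; cv2.imwrite("pics/s1.png",cv2.resize(im[170:320,240:440],(800,600)))
E
```

```text
time: 8.13
tool_pos: [628.7, -11.0, 67.8]
tcp_rot: [0.695, 0.719, 0.0, 0.0]
contact_force: [0.2, -1.1, -0.8]
width: 72.9
time: 8.72
tool_pos: [630.3, -11.2, 191.4]
tcp_rot: [0.695, 0.719, 0.002, 0.003]
contact_force: [-0.6, 0.8, 0.0]
width: 72.5
t 8.72 pos [630.3 -11.2 191.4] jaw 1.9 | dxyz cm [-19.69 -19.83   4.05] rv [ 1.000e-01  4.000e-01 -1.327e+02] | F [-0.6  0.8  0. ] w 72.5
t 8.72 pos [630.3 -11.2 191.4] jaw 1.9 | dxyz cm [-19.69 -19.83   4.05] rv [ 0.4 -0.1 47.3] | F [-0.6  0.8  0. ] w 72.5
[-0.19  0.43  1.39  0.    1.32 -0.23]
```

View pics/w8.png

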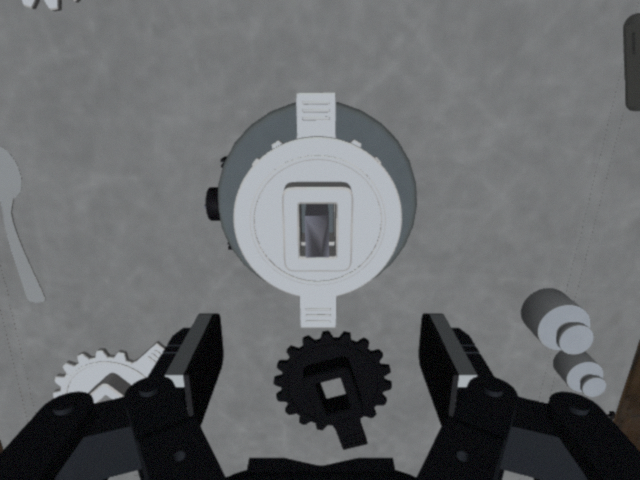

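View pics/s1.png

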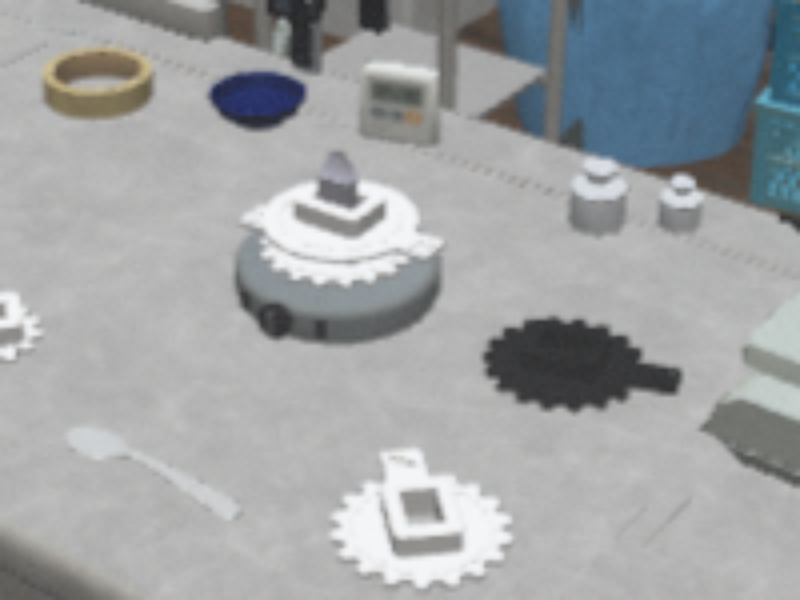

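The wrist view shows the separator seated, its tab at (318,312) opposite the fitted tab at (316,115), and the scene camera shows it flat. Next, the toothed disc.

```bash
python3 -m crank '[{"dx":-1,"dy":-1,"dz":0,"rx":0,"ry":0,"rz":4},{"dx":-3,"dy":-3,"dz":0,"rx":0,"ry":0,"rz":9},{"dx":-5.5,"dy":-5.5,"dz":0,"rx":0,"ry":0,"rz":15},{"dx":-8,"dy":-8,"dz":1,"rx":0,"ry":0,"rz":21},{"dx":-10.5,"dy":-10.5,"dz":2,"rx":0,"ry":0,"rz":27},{"dx":-13,"dy":-13,"dz":3.5,"rx":0,"ry":0,"rz":33},{"dx":-15.5,"dy":-15.5,"dz":5,"rx":0,"ry":0,"rz":39},{"dx":-17.8,"dy":-17.8,"dz":6.5,"rx":0,"ry":0,"rz":44},{"dx":-19.2,"dy":-19.2,"dz":7.5,"rx":0,"ry":0,"rz":47},{"dx":-19.7,"dy":-19.7,"dz":8.2,"rx":0,"ry":0,"rz":47.3},{"dx":-19.7,"dy":-19.7,"dz":8.2,"rx":0,"ry":0,"rz":47.3},{"dx":-19.7,"dy":-19.7,"dz":8.2,"rx":0,"ry":0,"rz":47.3}]' 1 && python3 -m crank '[{"dx":0,"dy":0,"dz":0,"rx":0,"ry":0,"rz":0},{"dx":0,"dy":0,"dz":0,"rx":0,"ry":0,"rz":0}]'; python3 - <<'E'
from plant import *
from fit import *
s=state(); p=camera_params("wrist"); im=get_image("wrist")[:,:,::-1].copy(); cv2.imwrite("pics/w9.png",im)
s2=state(); print(s2['tool_pos']-s['tool_pos'])
x,f,v=fit(p,im,(439,-214.7,0.778),0,52,hw=120); print(np.round(x,2),np.degrees(x[2]),f)
cv2.imwrite('pics/fit2.png',np.uint8(v*255))
go(s2,x[0],x[1],6,np.degrees(x[2])-90)
E
```

```text
time: 9.82
tool_pos: [438.0, -213.8, 104.8]
tcp_rot: [0.925, 0.38, -0.0, -0.001]
contact_force: [0.6, -0.8, 0.7]
width: 85.6
time: 9.98
tool_pos: [439.5, -213.8, 106.2]
tcp_rot: [0.925, 0.381, 0.0, 0.0]
contact_force: [-0.1, -1.1, 0.8]
width: 85.5
[ 0.018066   -0.03315397  0.08653307]
[ 438.75 -214.04    0.78   50.98] 44.655803160351 0.04237132892012596
t 10.03 pos [ 439.5 -213.8  106.3] jaw -45.2 | dxyz cm [-0.07 -0.05 10.03] rv [ 0.1 -0.   0.1] | F [-1.   0.5 -0.6] w 85.3
```

View pics/w9.png

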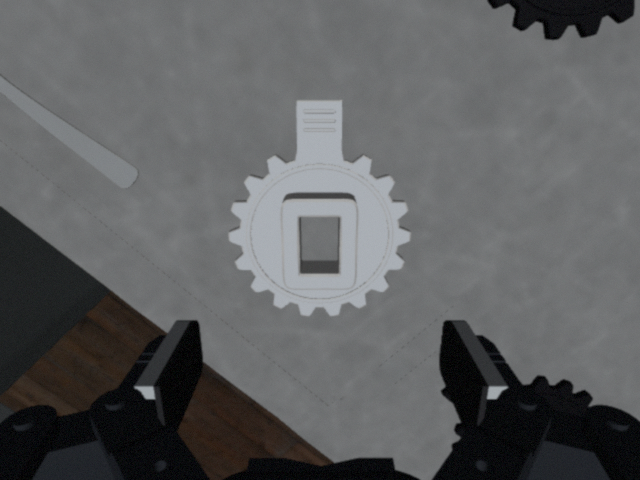

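View pics/fit2.png

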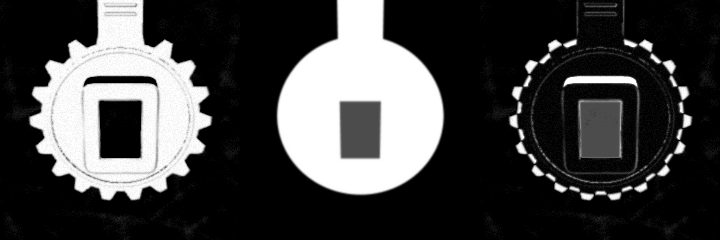

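White, 18 teeth, tab at (319,125) and hole at (320,240). The two cameras agree within 1 mm. Down and grip.

```bash
python3 -m crank '[{"dx":-0.06,"dy":-0.05,"dz":1.5,"rx":0,"ry":0,"rz":0},{"dx":-0.06,"dy":-0.05,"dz":3.5,"rx":0,"ry":0,"rz":0},{"dx":-0.06,"dy":-0.05,"dz":5.5,"rx":0,"ry":0,"rz":0},{"dx":-0.06,"dy":-0.05,"dz":7.2,"rx":0,"ry":0,"rz":0},{"dx":-0.06,"dy":-0.05,"dz":8.6,"rx":0,"ry":0,"rz":0},{"dx":-0.06,"dy":-0.05,"dz":9.5,"rx":0,"ry":0,"rz":0},{"dx":-0.06,"dy":-0.05,"dz":10,"rx":0,"ry":0,"rz":0},{"dx":-0.06,"dy":-0.05,"dz":10,"rx":0,"ry":0,"rz":0},{"dx":-0.06,"dy":-0.05,"dz":10,"rx":0,"ry":0,"rz":0}]' && python3 -m crank '[{"dx":0,"dy":0,"dz":0,"rx":0,"ry":0,"rz":0},{"dx":0,"dy":0,"dz":0,"rx":0,"ry":0,"rz":0},{"dx":0,"dy":0,"dz":0,"rx":0,"ry":0,"rz":0},{"dx":0,"dy":0,"dz":0,"rx":0,"ry":0,"rz":0},{"dx":0,"dy":0,"dz":0,"rx":0,"ry":0,"rz":0},{"dx":0,"dy":0,"dz":0,"rx":0,"ry":0,"rz":0}]' -1 && python3 -m crank '[{"dx":0,"dy":0,"dz":-0.5,"rx":0,"ry":0,"rz":0},{"dx":0,"dy":0,"dz":-1.5,"rx":0,"ry":0,"rz":0},{"dx":0,"dy":0,"dz":-3.5,"rx":0,"ry":0,"rz":0},{"dx":0,"dy":0,"dz":-6,"rx":0,"ry":0,"rz":0},{"dx":0,"dy":0,"dz":-9,"rx":0,"ry":0,"rz":0},{"dx":0,"dy":0,"dz":-12,"rx":0,"ry":0,"rz":0},{"dx":0,"dy":0,"dz":-14.5,"rx":0,"ry":0,"rz":0},{"dx":0,"dy":0,"dz":-16,"rx":0,"ry":0,"rz":0},{"dx":0,"dy":0,"dz":-16,"rx":0,"ry":0,"rz":0},{"dx":0,"dy":0,"dz":-16,"rx":0,"ry":0,"rz":0}]';  python3 - <<'E'
from plant import *
from h import *
s=state(); im=get_image("wrist")[:,:,::-1]; cv2.imwrite("pics/w10.png",im)
go(s,629,-10.5,166,1.9)
E
```

```text
time: 10.78
tool_pos: [438.1, -214.6, 6.2]
tcp_rot: [0.925, 0.38, 0.0, 0.0]
contact_force: [0.4, -0.6, -0.1]
width: 85.8
time: 11.28
tool_pos: [438.1, -215.0, 6.7]
tcp_rot: [0.925, 0.38, 0.0, 0.001]
contact_force: [0.5, -0.2, 5.5]
width: 42.9
time: 12.12
tool_pos: [437.8, -214.7, 166.7]
tcp_rot: [0.925, 0.38, 0.001, 0.001]
contact_force: [-0.4, -0.4, -2.1]
width: 42.6
t 12.12 pos [ 437.8 -214.7  166.7] jaw -45.4 | dxyz cm [27.95 -1.1   0.07] rv [  0.1   0.  -47.3] | F [-0.4 -0.4 -2.1] w 42.6
```

View pics/w10.png

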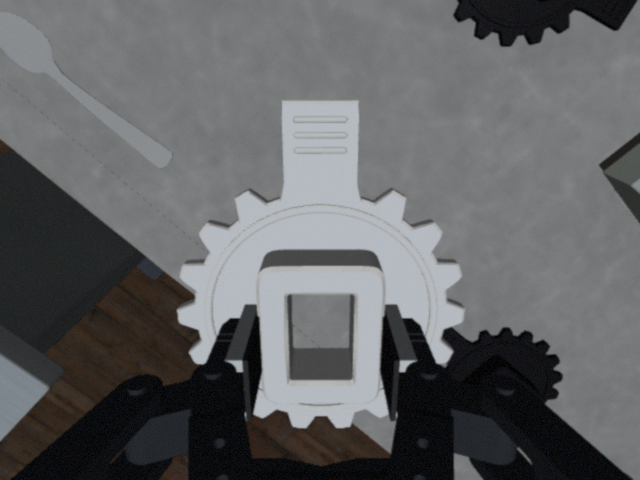

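Held at 42.6 mm and level. Back over the hub, turning by -47.3°.

```bash
python3 -m crank '[{"dx":1,"dy":0,"dz":0,"rx":0,"ry":0,"rz":-2},{"dx":3,"dy":-0.1,"dz":0,"rx":0,"ry":0,"rz":-6},{"dx":6,"dy":-0.2,"dz":0,"rx":0,"ry":0,"rz":-12},{"dx":9,"dy":-0.3,"dz":0,"rx":0,"ry":0,"rz":-18},{"dx":12,"dy":-0.5,"dz":0,"rx":0,"ry":0,"rz":-24},{"dx":15,"dy":-0.6,"dz":0,"rx":0,"ry":0,"rz":-30},{"dx":18,"dy":-0.7,"dz":0,"rx":0,"ry":0,"rz":-35},{"dx":21,"dy":-0.8,"dz":0,"rx":0,"ry":0,"rz":-39},{"dx":24,"dy":-0.9,"dz":0,"rx":0,"ry":0,"rz":-43},{"dx":26.2,"dy":-1,"dz":0,"rx":0,"ry":0,"rz":-46},{"dx":27.5,"dy":-1.1,"dz":0,"rx":0,"ry":0,"rz":-47.3},{"dx":27.9,"dy":-1.1,"dz":0,"rx":0,"ry":0,"rz":-47.3}]' && python3 -m crank '[{"dx":0,"dy":0,"dz":0,"rx":0,"ry":0,"rz":0},{"dx":0,"dy":0,"dz":0,"rx":0,"ry":0,"rz":0},{"dx":0,"dy":0,"dz":0,"rx":0,"ry":0,"rz":0},{"dx":0,"dy":0,"dz":0,"rx":0,"ry":0,"rz":0}]';  python3 - <<'E'
from plant import *
from h import *
s=state();im=get_image("wrist")[:,:,::-1]; cv2.imwrite("pics/w11.png",im)
go(s,628.8,-11,165,1.9)
p=camera_params("wrist"); zt=state()['tool_pos'][2]-6.5+22
q=[unproj(p,u,zt) for u in ((287,293.5),(356,293.5),(353,380),(290,380))]; print(np.mean(q,0))
E
```

```text
time: 13.17
tool_pos: [628.7, -8.3, 163.7]
tcp_rot: [0.694, 0.72, -0.001, -0.001]
contact_force: [-0.3, 0.3, -1.5]
width: 42.7
time: 13.5
tool_pos: [627.8, -11.9, 165.9]
tcp_rot: [0.696, 0.718, -0.0, -0.0]
contact_force: [-0.6, 0.2, -1.2]
width: 42.3
t 13.50 pos [627.8 -11.9 165.9] jaw 1.8 | dxyz cm [0.08 0.1  0.09] rv [-0.   0.  -0.1] | F [-0.6  0.2 -1.2] w 42.3
[628.15993702 -10.0743222  181.52306003]
```

View pics/w11.png

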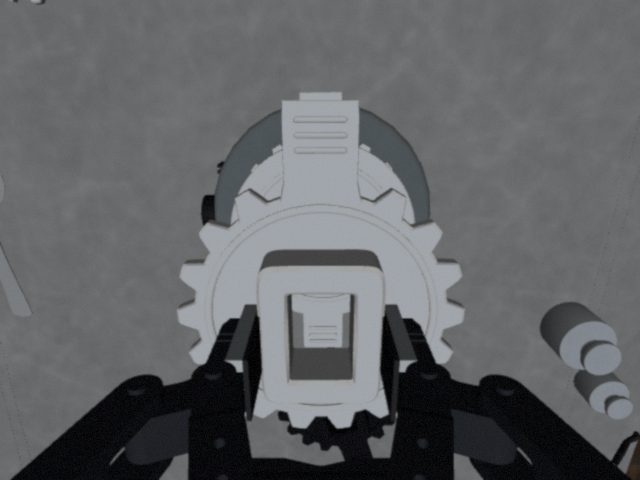

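The plate is at (628.2, -10.1) against the hub at (628.6, -9.6), with its tab over the fitted tab. Lowering in stages; it should seat at TCP z≈90.5.

```bash
python3 -m crank '[{"dx":0.04,"dy":0.05,"dz":0.5,"rx":0,"ry":0,"rz":0},{"dx":0.04,"dy":0.05,"dz":1.5,"rx":0,"ry":0,"rz":0},{"dx":0.04,"dy":0.05,"dz":2.5,"rx":0,"ry":0,"rz":0},{"dx":0.04,"dy":0.05,"dz":3.5,"rx":0,"ry":0,"rz":0},{"dx":0.04,"dy":0.05,"dz":4.5,"rx":0,"ry":0,"rz":0},{"dx":0.04,"dy":0.05,"dz":5.3,"rx":0,"ry":0,"rz":0},{"dx":0.04,"dy":0.05,"dz":6,"rx":0,"ry":0,"rz":0},{"dx":0.04,"dy":0.05,"dz":6.5,"rx":0,"ry":0,"rz":0},{"dx":0.04,"dy":0.05,"dz":6.5,"rx":0,"ry":0,"rz":0},{"dx":0.04,"dy":0.05,"dz":6.5,"rx":0,"ry":0,"rz":0}]';  python3 - <<'E'
from plant import *
from h import *
s=state(); im=get_image("wrist")[:,:,::-1]; cv2.imwrite("pics/w12.png",im)
go(s,628.5,-10,90.5,1.9)
E
```

```text
time: 14.38
tool_pos: [628.9, -10.3, 100.6]
tcp_rot: [0.695, 0.719, -0.0, -0.0]
contact_force: [-0.2, -0.2, -0.7]
width: 42.6
t 14.38 pos [628.9 -10.3 100.6] jaw 1.9 | dxyz cm [ 0.03 -0.04  1.01] rv [-0. -0.  0.] | F [-0.2 -0.2 -0.7] w 42.6
```

View pics/w12.png

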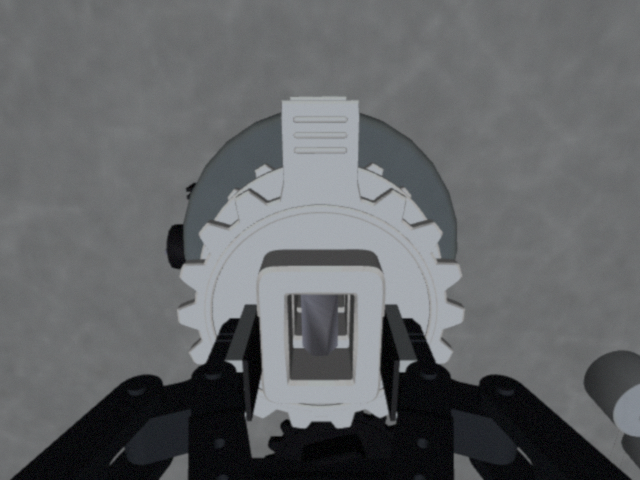

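The hub is in the hole at (320,325) with no load. Finishing the descent.

```bash
python3 -m crank '[{"dx":0,"dy":0,"dz":0.3,"rx":0,"ry":0,"rz":0},{"dx":0,"dy":0,"dz":0.6,"rx":0,"ry":0,"rz":0},{"dx":0,"dy":0,"dz":0.8,"rx":0,"ry":0,"rz":0},{"dx":0,"dy":0,"dz":0.9,"rx":0,"ry":0,"rz":0},{"dx":0,"dy":0,"dz":1.0,"rx":0,"ry":0,"rz":0},{"dx":0,"dy":0,"dz":1.0,"rx":0,"ry":0,"rz":0},{"dx":0,"dy":0,"dz":1.0,"rx":0,"ry":0,"rz":0}]'
```

```text
time: 15.02
tool_pos: [629.0, -10.3, 90.9]
tcp_rot: [0.695, 0.719, 0.0, 0.0]
contact_force: [0.3, -0.7, -0.9]
width: 42.4
```

```bash
python3 -m crank '[{"dx":0,"dy":0,"dz":0.05,"rx":0,"ry":0,"rz":0},{"dx":0,"dy":0,"dz":0.1,"rx":0,"ry":0,"rz":0},{"dx":0,"dy":0,"dz":0.1,"rx":0,"ry":0,"rz":0}]'
```

```text
time: 15.27
tool_pos: [629.1, -10.3, 90.7]
tcp_rot: [0.695, 0.719, 0.0, 0.0]
contact_force: [-2.0, 1.1, 5.3]
width: 42.4
```

Contact at 90.7 mm with 5 N, which is fully seated. Releasing and backing off, then moving aside to check.

```bash
python3 -m crank '[{"dx":0,"dy":0,"dz":0,"rx":0,"ry":0,"rz":0},{"dx":0,"dy":0,"dz":0,"rx":0,"ry":0,"rz":0},{"dx":0,"dy":0,"dz":0,"rx":0,"ry":0,"rz":0},{"dx":0,"dy":0,"dz":0,"rx":0,"ry":0,"rz":0}]' 0.7 && python3 -m crank '[{"dx":0,"dy":0,"dz":-1,"rx":0,"ry":0,"rz":0},{"dx":0,"dy":0,"dz":-3,"rx":0,"ry":0,"rz":0},{"dx":0,"dy":0,"dz":-6,"rx":0,"ry":0,"rz":0},{"dx":0,"dy":0,"dz":-9,"rx":0,"ry":0,"rz":0},{"dx":0,"dy":0,"dz":-11,"rx":0,"ry":0,"rz":0},{"dx":0,"dy":0,"dz":-12,"rx":0,"ry":0,"rz":0},{"dx":0,"dy":0,"dz":-12,"rx":0,"ry":0,"rz":0}]'; python3 -m crank '[{"dx":-3,"dy":-1,"dz":0,"rx":0,"ry":0,"rz":0},{"dx":-7,"dy":-3,"dz":0,"rx":0,"ry":0,"rz":0},{"dx":-11,"dy":-5,"dz":0,"rx":0,"ry":0,"rz":0},{"dx":-15,"dy":-7,"dz":0,"rx":0,"ry":0,"rz":0},{"dx":-18,"dy":-9,"dz":0,"rx":0,"ry":0,"rz":0},{"dx":-20,"dy":-10,"dz":0,"rx":0,"ry":0,"rz":0},{"dx":-20,"dy":-10,"dz":0,"rx":0,"ry":0,"rz":0},{"dx":-20,"dy":-10,"dz":0,"rx":0,"ry":0,"rz":0}]';  python3 - <<'E'
from plant import *
from fit import *
im=get_image("top")[:,:,::-1].copy(); cv2.imwrite("pics/top2.png",im); cv2.imwrite("pics/top2c.png",cv2.resize(im[150:270,230:390],(640,480),interpolation=cv2.INTER_CUBIC))
s=get_image("scene")[:,:,::-1]; cv2.imwrite("pics/s2.png",cv2.resize(s[180:280,270:390],(720,600),interpolation=cv2.INTER_CUBIC))
x,f,v=fit(camera_params("top"),im,(629.5,-9.1,1.6),84,52,True,140); print(np.round(x,2),np.degrees(x[2]),f)
print(state()['time'])
E
```

```text
time: 15.6
tool_pos: [629.0, -10.3, 89.7]
tcp_rot: [0.695, 0.719, 0.0, 0.0]
contact_force: [0.3, -0.1, -0.4]
width: 72.6
time: 16.18
tool_pos: [630.5, -10.6, 213.3]
tcp_rot: [0.695, 0.719, 0.002, 0.002]
contact_force: [0.5, -0.9, 0.8]
width: 72.6
time: 16.85
tool_pos: [534.4, -214.5, 208.1]
tcp_rot: [0.696, 0.718, -0.0, -0.001]
contact_force: [1.2, 0.3, 0.6]
width: 72.6
[624.57 -10.69   1.63  55.15] 93.65070485750779 0.05583243817090988
16.95
```

View pics/top2c.png

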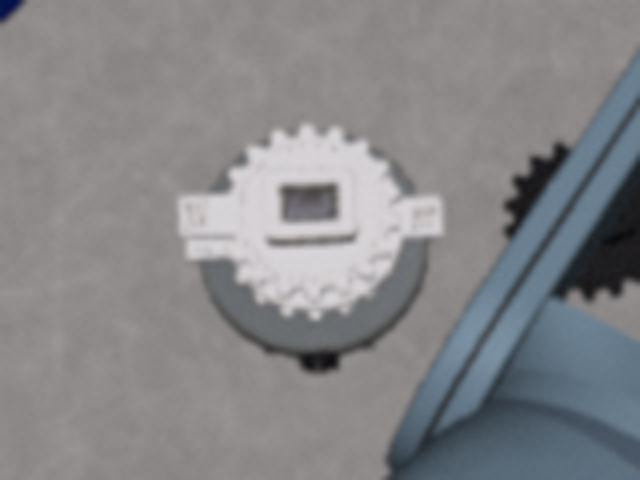

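View pics/s2.png

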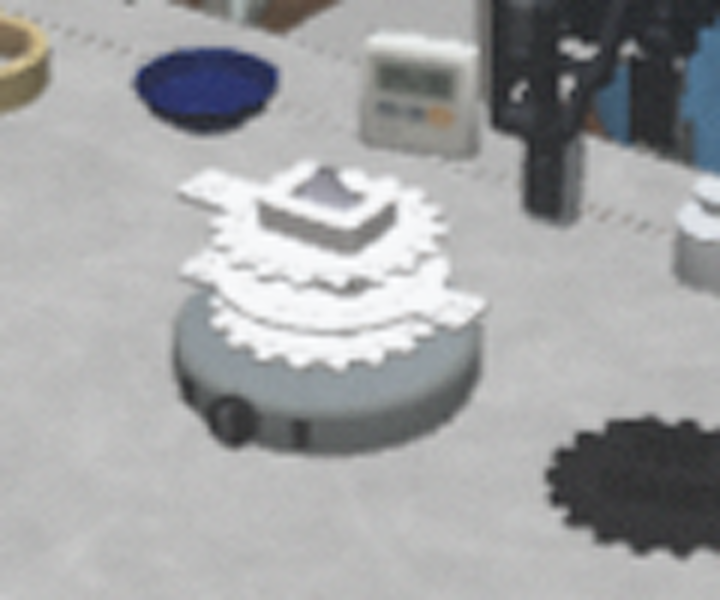

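The stack is level. The toothed disc is on top with its tab over the fitted disc's tab (left), and the separator's tab is opposite (right). The tip of the hub shows through the collar at the top.

```bash
python3 -c "
from plant import *
hand_in(); print(state()['time'])"
```

```text
the job is handed in; nothing more can be done
the job is handed in; nothing more can be done
```

I finished the disc stack and handed it in at about 17 s. The separator went on first with its tab opposite the fitted disc's tab. The large toothed disc went on top with its tab on the same side as the fitted one. I did not touch the small toothed disc or the black look-alikes.

**Seating:** contact came at the heights expected for full seating, about 68 mm at the tool tip for the separator and 90.7 mm for the toothed disc. The force was at most about 5.5 N in any reading.

**Last pictures:** the scene view shows the stack flat, and the top and scene views show the tabs on the correct sides. The hub tip shows through the top collar.

**One check disagreed:** the final top-view fit of the toothed disc came out about 4–5 mm and 2° off the hub. The white discs below merge with it in that picture, so I relied on the contact heights and the pictures instead.

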